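Set out the titrator for a run

TASK

Set the bench up for a titration: stand the amber titrant bottle on the round mat on top of the titrator, and the tall glass beaker in the middle of the stirrer's round plate with the stir bar lying in it. Stand the low white rinse beaker on the bench midway between the mat and the plate, and the lidded sample jar on the bench on the stirrer's other side, the one away from the titrator, level with the middle of the plate and about 3 cm clear of the stirrer. Keep the bottle and the jar upright all the while, and leave the petri dish and the timer where they are.

Things in the scene. Friction and masses are not known exactly. Their poses are not given: they have to be found in the camera images.
- titrator_mat (a point): Fixed beige titrator, sloped keypad front, on its top a round black bottle mat 74 mm across. The point: the mat's centre, 92 mm above the bench. z up, -x to the keypad (towards the robot). Housing from the point: 92 mm to the front, 110 back, 75 to each side; at the back of the top a 58 mm high dosing cylinder (x 88, y -52 mm). The stirrer stands square to its left or right, 295 mm away.
- stirrer_plate (a point): Fixed low white magnetic stirrer with a round steel plate, 104 mm across. The point: centre of the plate's upper face, 42 mm above the bench. z up, -x to the front with the black knob (towards the robot), y along its width. From the point the housing (36 mm high) reaches 60 mm to either side, 92 mm to the front (the knob 12 mm more) and 68 mm to the back.
- bottle_mid (a point): Amber titrant bottle with a ribbed white screw cap and a paper label, full, upright, 100 mm tall, 0.24 kg. The point is its centre, 50 mm above its foot; z along its axis. Body 56 mm in diameter up to 62 mm above the foot, then a shoulder; the cap, 46 mm in diameter, runs from 75 to 100 mm above the foot and is a good grip.
- beaker_mid (a point): The tall clear glass beaker, straight, open at the top, 66 mm outside diameter, 85 mm tall, wall 3 mm (60 mm inside), floor 4 mm thick, 0.075 kg, standing upright. The point is its centre on the axis, half-way up (42.5 mm above its foot); z along its axis.
- bar_mid (a point): The stir bar, a small white rod with rounded edges, 40 mm long and 10 mm square, lying flat on the bench, 14 g. The point is its centre, 5 mm above the bench; x along its length.
- rinse_mid (a point): The rinse beaker, low, opaque white plastic, straight, open at the top, 60 mm outside diameter, 50 mm tall, wall 3 mm, 0.045 kg, standing upright. The point is its centre, 25 mm above its foot; z along its axis.
- jar_mid (a point): The sample jar, a small squat glass jar with a paper label and a flat metal lid, 50 mm in diameter (lid; the glass 48 mm), 55 mm tall, 0.12 kg, standing upright. The point is its centre, 27.5 mm above its foot; z along its axis.
- petri: A clear closed petri dish, 93 mm across and 15 mm high, lying loose on the bench near the robot; not part of the job. The origin is the centre of its underside.
- timer: A flat white bench timer, 62 x 66 x 16 mm, lying loose on the bench near the robot; not part of the job. The origin is the centre of its underside. All other equipment (tube rack, electrode stand, tissues, flask, wash bottle, mixer, tip box, notebook) is fixed and stands beyond x = 0.75 m or more than 0.53 m to the left or right.
Mind the look-alikes: they are no part of the job. Leave any black or blue look-alike of the part that bears beaker_mid alone.

How it is judged:
By the outcome, as a careful person would: the job done as asked, in the order asked, and still so for the second after the job is handed in, with the robot touching nothing.
It also fails if it takes over 144 s, if anything falls off the work surface, if the arm or the gripper's body presses on something with over 40 N, if the wrist force passes 120 N, or if a joint passes its speed limit or range.

ROBOT

A 6-joint arm with a two-finger parallel gripper is mounted at the origin on the work surface. World frame = base frame: x ahead of the robot, y to its left, z up, the work surface at z = 0. Lengths are in m, angles in degrees, forces in N, time in s.
With the tool pointing down it reaches from about 0.375 to 0.9 m from the base axis. Payload 3.1 kg.
Tool frame: the origin (TCP) lies on the centre line of the jaws, within the pads' length; the fingertips stand 25 mm ahead of it and the grasp point (between the pads) lies 6 mm ahead of it; y points along the fingers, x is the direction in which the jaws open and shut, and the axes are right-handed (so a half turn about y gives the same grasp; the last joint's range is limited). The gripper opens to 87 mm and grips with 3 to 60 N. Pads are 19 mm wide; open, the fingers measure 117 mm over their backs; the gripper's body (75 mm by 190 mm) begins 51 mm behind the grasp point.
Start: joints at [-81.732, 30.224, 82.088, -0, 67.689, -10.227], TCP at [0.198, -0.593, 0.216] pointing down, gripper open.
Joint ranges: [-176.69, 176.69], [-43.24, 126.21], [12.49, 139.97], [-82, 262], [0, 151.66], [-163.58, 163.58]. Speed limits (degrees/s): [159.86, 159.86, 180, 180, 180, 180].

INTERFACE

Orientations are given as a 3x3 rotation matrix whose columns are the frame's x, y, z axes.
In Python, from rig import * gives the robot as it stands.
- The arm moves only by the tool play_rows, never from a script. Its argument "commands" is a list of rows, each a list of 2 entries, a list of its own where there are three numbers: the shift along the world's x, y, z in m, then the turn, a rotation vector about the world's x, y, z in rad. A call has 1 to 10 rows; each row is the pose to reach, as a shift and turn from the pose commanded when the call began; what a row does not reach only later rows make up. A row lasts 1/8 s, in which the tool goes at most 62.5 mm and 10.7 degrees, less where a joint would pass 70% of its speed; a pose out of reach is approached as far as the arm can. A call with a gripper value outside its range is refused whole. "gripper" is the finger opening in m, from 0 to 0.087, set as the call begins (left out, the last holds). The fingers move at their own pace and stop on an object; the grip force is fixed at half the most. Time passes only in rows, so rows that repeat a pose let the fingers close. It gives the time, the measured TCP pose, the force and the opening at its end, in the units of the state.
- read_state(): the state, without advancing time (a new reading comes with each control period).
- capture(name): name is "scene" or "top" or "wrist"; returns a dict with "frame" (400x640x3 uint8, red, green, blue), "depth" (400x640 float32, m along the optical axis (not along the pixel's ray), 0 where there is no reading), "mtx" (3x3 intrinsics, pixels), "dist_coeffs" ([k1, k2, p1, p2, k3] as OpenCV has them; the pictures are not rectified), "cam_to_world" (4x4, takes a point from camera to world coordinates); the wrist camera has in their place "hand_eye" (4x4, takes a point from camera to tool coordinates, whose origin is the TCP and whose axes are the tool frame's). Camera axes: x right, y down, z forward; pixel columns grow to the right and rows downward; lengths in m; the calibration is good to about 2 mm. A picture is of the moment at which its call begins: read the wrist's pose just before it.
- hand_in(): hands the job in, once; it reports no verdict.
The state is a dict: "time_s": time; "joint_positions": joint angles; "qvel": joint speeds; "tau": joint torques, N m; "position": TCP position; "tcp_rot": TCP orientation; "force": force on the tool from outside, world axes, zero at the start; "moment": the same for the moment, N m; "opening": opening from 0.0 (shut) to 1.0 (fully open).
Only numpy, scipy, OpenCV 4.12 (cv2) and the standard library are available. Lean on these libraries where they do the work, as an engineer would, in place of code of your own. Each camera call takes 0.05 s, during which the arm holds its last target. There are 200 camera calls.

## Working session

There is one attempt and no reset: what is moved stays moved. The work goes in short steps, Python scripts to look and compute and a tool call to move; the robot and the scene stay as the last step left them, time stands still between calls to the robot, and variables do not carry over. Pictures are saved under pics/ and viewed, about 12 in all and at most 16, crops included, and the job is handed in when it is done.

Besides the shell and the picture viewer there is one more tool, called after "Request:" as a command line: name --argument value ..., lists and objects as JSON in quotes. play_rows: Moves the arm, as the interface text tells. Its arguments: {"type":"object","properties":{"commands":{"type":"array"},"gripper":{"type":"number"}},"required":["commands"]}

```bash
ls; mkdir -p pics; cat > h.py <<'E'
from rig import *
import numpy as np, cv2
def save(n,im): cv2.imwrite('pics/'+n,im[:,:,::-1])
def T(c,st=None):
    if 'cam_to_world' in c: return np.array(c['cam_to_world'])
    W=np.eye(4); W[:3,:3]=st['tcp_rot']; W[:3,3]=st['position']
    return W@np.array(c['hand_eye'])
def cloud(c,M):
    h,w=c['depth'].shape; v,u=np.mgrid[:h,:w]
    p=cv2.undistortPoints(np.stack([u,v],-1).reshape(-1,1,2).astype(np.float64),np.array(c['mtx']),np.array(c['dist_coeffs'])).reshape(h,w,2)
    d=c['depth'][...,None].astype(float)
    P=np.concatenate([p*d,d],-1)@M[:3,:3].T+M[:3,3]
    P[c['depth']==0]=np.nan
    return P
def ray(c,M,u,v,z):
    p=cv2.undistortPoints(np.array([[[u,v]]],float),np.array(c['mtx']),np.array(c['dist_coeffs'])).ravel()
    d=M[:3,:3]@[p[0],p[1],1]; o=M[:3,3]
    return (o+d*(z-o[2])/d[2])
E
python3 - <<'E'
from h import *
import pickle
for n in('scene','top'):
    c=capture(n); save(n+'0.png',c['frame']); pickle.dump(c,open(n+'0.pkl','wb')); print(n,T(c))
print(read_state())
E
```

```text
pics
scene [[ 0.60671515  0.67821755 -0.41462956  0.92643831]
 [ 0.79491608 -0.5191292   0.31402754 -0.33679799]
 [-0.00226733 -0.52012097 -0.85408959  0.99400157]
 [ 0.          0.          0.          1.        ]]
top [[-0.00464469 -0.98155866  0.19110477  0.24339041]
 [-0.99987823  0.00740578  0.01373638  0.00359922]
 [-0.01489834 -0.1910177  -0.98147352  1.21855291]
 [ 0.          0.          0.          1.        ]]
{'time_s': 0.1, 'joint_positions': array([-8.17329593e+01,  3.02746581e+01,  8.21481373e+01, -6.07216590e-04,
        6.76887267e+01, -1.02281794e+01]), 'qvel': array([ 0.11862058, -0.19623874, -0.14957187,  0.04600965, -0.14617876,
        0.02916241]), 'tau': array([-5.78952404e-04, -4.40985918e+01, -1.77150089e+01,  6.35712733e-02,
        5.33786381e-02, -2.85761729e-05]), 'position': array([ 0.19818538, -0.59204973,  0.21536361]), 'tcp_rot': array([[ 3.17229089e-01, -2.89573295e-04,  9.48348892e-01],
       [-9.48346998e-01,  1.92479025e-03,  3.17229043e-01],
       [-1.91723376e-03, -9.99998106e-01,  3.35983492e-04]]), 'force': array([0.32561929, 0.36535206, 0.53341949]), 'moment': array([-0.0201825 , -0.02248305, -0.00750787]), 'opening': 1.0009881891791264}
```

View pics/top0.png

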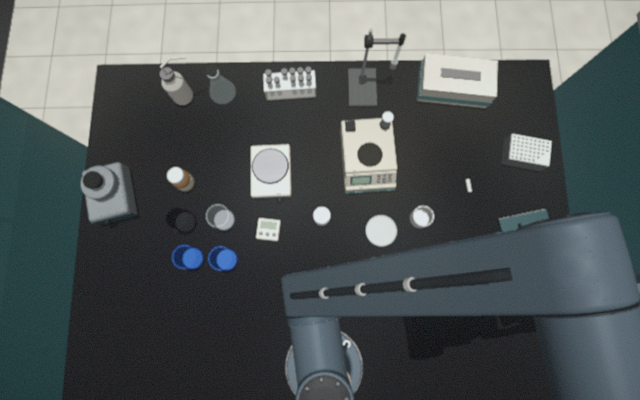

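View pics/scene0.png

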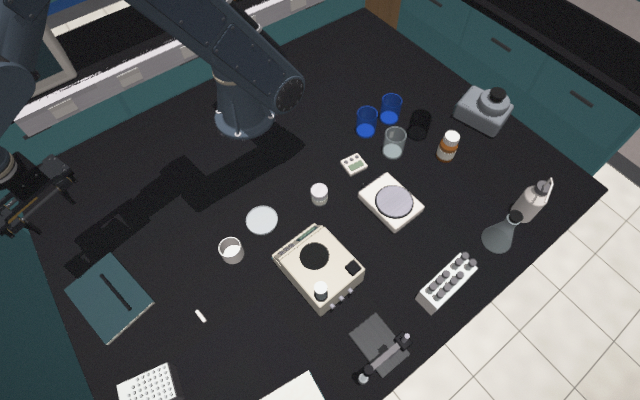

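Top view: bottle (180,178), clear beaker (220,217) with black/blue look-alikes at (185,221), (187,257) and (222,259), rinse beaker (422,217), bar (468,185), jar (321,215), petri (381,231), timer (268,229), plate (270,166), mat (370,154). The stirrer is on the +y side of the titrator.

```bash
python3 - <<'E'
from h import *
import pickle
from scipy import ndimage
for n in('top','scene'):
    c=pickle.load(open(n+'0.pkl','rb')); M=T(c); P=cloud(c,M)
    if n=='top':
        z=P[...,2]; ok=(P[...,0]>0.3)&(P[...,0]<0.78)&(abs(P[...,1])<.6)
        b=P[ok&(z<0.02)&(z>-.02)]; print('bench z',np.median(b[:,2]))
    for nm,lo,x0,x1,y0,y1 in [] : pass
    m=(P[...,2]>0.006)&(P[...,0]>0.3)&(P[...,0]<0.76)&(abs(P[...,1])<.53)
    L,k=ndimage.label(m)
    print(n)
    for i in range(1,k+1):
        q=P[L==i]
        if len(q)<8: continue
        zt=np.percentile(q[:,2],95); t=q[q[:,2]>zt-.008]
        print(len(q),'ztop',zt.round(3),'min',q.min(0).round(3),'max',q.max(0).round(3),'top mid',((t.min(0)+t.max(0))/2).round(3)[:2],'uv',np.argwhere(L==i).mean(0)[::-1].round())
c=pickle.load(open('top0.pkl','rb'));M=T(c)
for nm,u,v,z in [('mat',370,154,.092),('plate',270,166,.042),('bottle',176,174,.1),('beakerfoot',224,220,0),('beakertop',218,213,.085),('bar',468,185,.01),('rinse',422,217,.05),('jar',321,215,.055),('black',185,221,.04),('blue1',187,257,.04),('blue2',222,259,.04)]:
    print(nm,ray(c,M,u,v,z).round(3))
f=c['frame']; save('crop_a.png',cv2.resize(f[140:280,140:340],None,fx=4,fy=4,interpolation=cv2.INTER_CUBIC))
E
```

```text
bench z -0.000751556727600855
top
3838 ztop 0.102 min [ 0.499 -0.231  0.007] max [ 0.706 -0.056  0.153] top mid [ 0.623 -0.133] uv [368. 154.]
2106 ztop 0.044 min [0.478 0.095 0.007] max [0.65  0.217 0.047] top mid [0.569 0.157] uv [271. 171.]
422 ztop 0.102 min [0.511 0.394 0.006] max [0.563 0.442 0.105] top mid [0.536 0.422] uv [180. 179.]
25 ztop 0.012 min [ 0.503 -0.45   0.006] max [ 0.534 -0.44   0.014] top mid [ 0.519 -0.445] uv [468. 186.]
397 ztop 0.086 min [0.391 0.266 0.006] max [0.455 0.331 0.088] top mid [0.423 0.299] uv [219. 216.]
223 ztop 0.051 min [ 0.394 -0.321  0.006] max [ 0.454 -0.261  0.054] top mid [ 0.425 -0.291] uv [422. 216.]
471 ztop 0.085 min [0.385 0.384 0.006] max [0.45  0.449 0.088] top mid [0.418 0.417] uv [180. 219.]
255 ztop 0.058 min [ 0.403 -0.019  0.01 ] max [0.452 0.028 0.06 ] top mid [0.428 0.004] uv [321. 215.]
358 ztop 0.828 min [ 0.3   -0.295  0.784] max [ 0.309 -0.219  0.83 ] top mid [ 0.303 -0.26 ] uv [582. 216.]
761 ztop 0.018 min [ 0.341 -0.218  0.008] max [ 0.431 -0.129  0.022] top mid [ 0.386 -0.173] uv [381. 230.]
458 ztop 0.02 min [0.3
[... 1437 characters left out ...]
-0.217  0.011] max [ 0.721 -0.056  0.154] top mid [ 0.637 -0.133] uv [319. 267.]
400 ztop 0.052 min [ 0.393 -0.322  0.006] max [ 0.455 -0.263  0.055] top mid [ 0.424 -0.293] uv [230. 250.]
9 ztop 0.015 min [ 0.407 -0.53   0.007] max [ 0.42  -0.527  0.016] top mid [ 0.414 -0.528] uv [152. 300.]
63 ztop 0.012 min [ 0.505 -0.453  0.006] max [ 0.544 -0.44   0.013] top mid [ 0.524 -0.446] uv [200. 316.]
mat [ 0.596 -0.138  0.092]
plate [0.577 0.156 0.042]
bottle [0.54  0.418 0.1  ]
beakerfoot [0.421 0.299 0.   ]
beakertop [0.429 0.296 0.085]
bar [ 0.522 -0.443  0.01 ]
rinse [ 0.418 -0.288  0.05 ]
jar [0.426 0.004 0.055]
black [0.413 0.404 0.04 ]
blue1 [0.308 0.393 0.04 ]
blue2 [0.301 0.291 0.04 ]
```

View pics/crop_a.png

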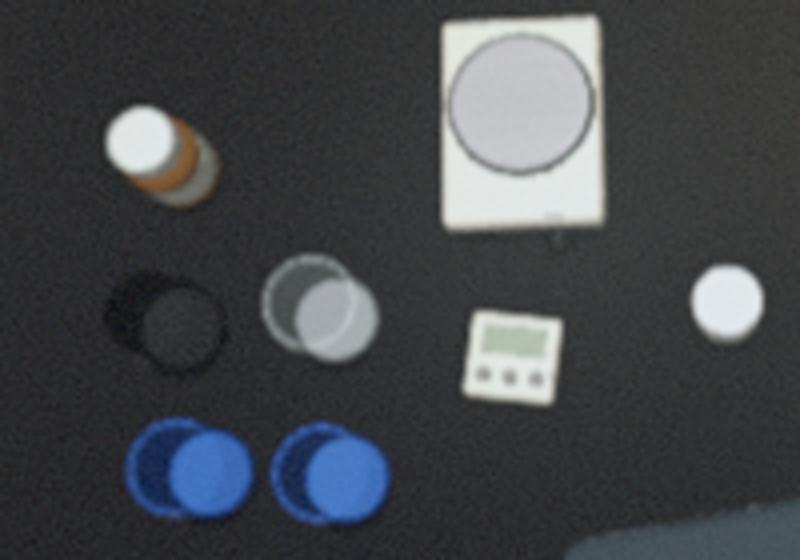

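```bash
python3 - <<'E'
from h import *
import pickle
from scipy import ndimage
for n in('top','scene'):
    c=pickle.load(open(n+'0.pkl','rb')); M=T(c); P=cloud(c,M); f=c['frame'].astype(int); g=f.sum(2)/3
    h,w=g.shape
    def P_at(z):
        v,u=np.mgrid[:h,:w]
        p=cv2.undistortPoints(np.stack([u,v],-1).reshape(-1,1,2).astype(float),np.array(c['mtx']),np.array(c['dist_coeffs'])).reshape(-1,2)
        d=np.c_[p,np.ones(len(p))]@M[:3,:3].T; o=M[:3,3]
        return (o+d*((z-o[2])/d[:,2])[:,None]).reshape(h,w,3)
    def blob(name,z,cx,cy,r,mask):
        Q=P_at(z); m=mask&(np.hypot(Q[...,0]-cx,Q[...,1]-cy)<r)
        L,k=ndimage.label(m); s=ndimage.sum(m,L,range(1,k+1)); q=Q[L==1+np.argmax(s)][:,:2]
        (a,b),rad=cv2.minEnclosingCircle(q.astype(np.float32)*1000)
        e=np.linalg.eigh(np.cov(q.T)); 
        print(n,name,'mean',q.mean(0).round(4),'enc',round(a),round(b),'D',round(2*rad),'major ang',np.degrees(np.arctan2(e[1][1,1],e[1][0,1])).round(1),len(q))
    Q=P_at(.042); 
    blob('mat',.092,.596,-.138,.055,g<70)
    blob('cap',.1,.54,.42,.04,(g>150)&(f.max(2)-f.min(2)<40)&(P[...,2]>.08))
    blob('jar',.055,.428,.004,.04,g>140)
    blob('bar',.01,.522,-.445,.04,g>100)
    sp=(f[...,2]-f[...,0]>2); print('platecol',f[166,270],f[190,270],f[205,395])
    blob('plate',.042,.575,.156,.057,(f[...,2]>=f[...,0]-3)&(g>110))
    # housings: rect of stirrer at z .036
    Qs=P_at(.036); m=(g>130)&(abs(Qs[...,0]-.56)<.12)&(abs(Qs[...,1]-.156)<.09)
    r=cv2.minAreaRect((Qs[m][:,:2]*1000).astype(np.float32)); print('stirrer rect',np.round(r[0]),np.round(r[1]),round(r[2],1))
E
```

```text
top mat mean [ 0.596  -0.1366] enc 596 -137 D 66 major ang 78.6 381
top cap mean [0.5365 0.4202] enc 536 420 D 45 major ang 76.1 189
top jar mean [0.4257 0.0033] enc 426 4 D 53 major ang 171.0 255
top bar mean [ 0.5219 -0.4443] enc 522 -445 D 44 major ang -174.3 71
platecol [195 196 198] [225 231 229] [54 57 55]
top plate mean [0.5744 0.1565] enc 575 156 D 114 major ang -178.6 1072
stirrer rect [567. 157.] [162. 121.] 1.5
scene mat mean [ 0.5975 -0.1374] enc 597 -137 D 71 major ang 100.3 582
scene cap mean [0.5406 0.4209] enc 540 421 D 46 major ang 86.7 136
scene jar mean [0.4289 0.0027] enc 429 3 D 51 major ang 151.9 209
scene bar mean [ 0.5254 -0.4457] enc 525 -446 D 42 major ang -173.0 74
platecol [27 31 32] [45 45 48] [194 191 201]
scene plate mean [0.5814 0.1564] enc 581 157 D 106 major ang 98.2 888
stirrer rect [572. 154.] [164. 124.] 1.5
```

Request:
play_rows --commands '[[[0.302,0.343,0.055],[0,0,1.0]],[[0.302,0.343,0.055],[0,0,1.0]],[[0.302,0.343,0.055],[0,0,1.0]],[[0.302,0.343,0.055],[0,0,1.0]],[[0.302,0.343,0.055],[0,0,1.0]],[[0.302,0.343,0.055],[0,0,1.0]],[[0.302,0.343,0.055],[0,0,1.0]],[[0.302,0.343,0.055],[0,0,1.0]],[[0.332,0.993,0.055],[0,0,2.03]],[[0.332,0.993,0.055],[0,0,2.03]]]' --gripper 0.087

```text
time_s: 1.35
position: [0.506, -0.1232, 0.2707]
tcp_rot: [[0.991, -0.001, -0.132], [0.132, 0.001, 0.991], [-0.0, -1.0, 0.001]]
force: [0.5, 0.2, 0.1]
opening: 1.0
```

```bash
python3 - <<'E'
from h import *
import pickle
s=read_state(); c=capture('wrist'); save('w1.png',c['frame']); pickle.dump((c,s),open('w1.pkl','wb'))
print(np.array(c['hand_eye']).round(3).tolist(), s['position'].round(4)); 
P=cloud(c,T(c,s)); 
for uv in [(0,0),(639,0),(0,399),(639,399),(320,200)]: print(uv,P[uv[1],uv[0]].round(3))
E
```

```text
[[1.0, 0.0, -0.0, -0.001], [0.0, -0.284, 0.959, -0.169], [0.0, -0.959, -0.284, 0.077], [0.0, 0.0, 0.0, 1.0]] [ 0.506  -0.1232  0.2707]
(0, 0) [0.057 0.045 0.022]
(639, 0) [0.849 0.134 0.064]
(0, 399) [ 0.428 -0.121  0.391]
(639, 399) [ 0.581 -0.102  0.389]
(320, 200) [ 0.509 -0.163  0.051]
```

View pics/w1.png

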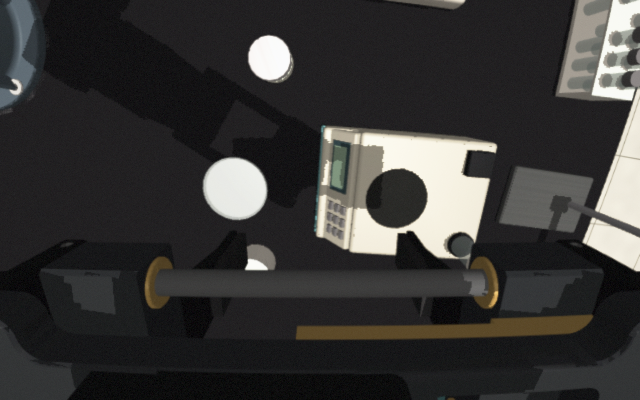

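Wrist view: mat at (396,198), jar (270,58), petri (235,188), rinse beaker (258,262) behind the fingers.

```bash
cat >> h.py <<'E'
def planeP(c,M,z):
    h,w=c['depth'].shape; v,u=np.mgrid[:h,:w]
    p=cv2.undistortPoints(np.stack([u,v],-1).reshape(-1,1,2).astype(float),np.array(c['mtx']),np.array(c['dist_coeffs'])).reshape(-1,2)
    d=np.c_[p,np.ones(len(p))]@M[:3,:3].T; o=M[:3,3]
    return (o+d*((z-o[2])/d[:,2])[:,None]).reshape(h,w,3)
E
python3 - <<'E'
from h import *
import pickle
from scipy import ndimage
c,s=pickle.load(open('w1.pkl','rb')); M=T(c,s); f=c['frame'].astype(int); g=f.mean(2)
Q=planeP(c,M,.092)
m=(g<70)&(np.hypot(Q[...,0]-.5965,Q[...,1]+.137)<.05); q=Q[m][:,:2]
print(m.sum(), q.mean(0), cv2.minEnclosingCircle((q*1000).astype(np.float32)))
# far edge of housing top: pts along (345,130)->(495,145)
for u in (370,400,430,460,480):
    col=g[100:180,u]; v=100+np.argmax(col>120); print(u,v,Q[v,u].round(4))
print([ (v,Q[v,495-0].round(3)[:1]) for v in ()])
for v in (185,195,205,215,225):
    row=g[v,440:520]; u=440+np.where(row>120)[0].max(); print('back',u,v,Q[v,u].round(4))
Qj=planeP(c,M,.055); m=(g>140)&(np.hypot(Qj[...,0]-.428,Qj[...,1]-.003)<.04); q=Qj[m][:,:2]; print('jar',cv2.minEnclosingCircle((q*1000).astype(np.float32)))
E
```

```text
2789 [ 0.59672829 -0.13734863] ((599.1199951171875, -143.88092041015625), 42.643306732177734)
370 132 [ 0.5524 -0.0651  0.092 ]
400 135 [ 0.5865 -0.0637  0.092 ]
430 137 [ 0.6207 -0.0611  0.092 ]
460 140 [ 0.6557 -0.0595  0.092 ]
480 142 [ 0.6795 -0.0584  0.092 ]
[]
back 488 185 [ 0.703  -0.1062  0.092 ]
back 485 195 [ 0.7028 -0.1187  0.092 ]
back 483 205 [ 0.7039 -0.1313  0.092 ]
back 481 215 [ 0.7051 -0.144   0.092 ]
back 478 225 [ 0.705  -0.1572  0.092 ]
jar ((428.40045166015625, 1.2229080200195312), 26.420854568481445)
```

Request:
play_rows --commands '[[[0.026,0.05,0.0],[0,0,0.1]],[[0.026,0.51,0.0],[0,0,0.655]],[[0.026,0.51,0.0],[0,0,0.655]],[[0.026,0.51,0.0],[0,0,0.655]],[[0.026,0.51,0.0],[0,0,0.655]],[[0.026,0.51,0.0],[0,0,0.655]],[[0.026,0.51,0.0],[0,0,0.655]],[[0.026,0.51,0.0],[0,0,0.655]],[[0.026,0.51,0.0],[0,0,0.655]],[[0.026,0.51,0.0],[0,0,0.655]]]'

```text
time_s: 2.65
position: [0.5316, 0.3857, 0.2704]
tcp_rot: [[0.708, -0.001, -0.706], [0.706, -0.001, 0.708], [-0.002, -1.0, -0.0]]
force: [0.4, -0.8, -0.4]
opening: 1.0
```

Request:
play_rows --commands '[[[0.0065,0.0345,0],[0,0,0]],[[0.0065,0.0345,-0.06],[0,0,0]],[[0.0065,0.0345,-0.11],[0,0,0]],[[0.0065,0.0345,-0.145],[0,0,0]],[[0.0065,0.0345,-0.165],[0,0,0]],[[0.0065,0.0345,-0.1755],[0,0,0]],[[0.0065,0.0345,-0.1755],[0,0,0]],[[0.0065,0.0345,-0.1755],[0,0,0]]]'

```text
time_s: 3.65
position: [0.5396, 0.4201, 0.0974]
tcp_rot: [[0.71, 0.003, -0.705], [0.705, 0.001, 0.71], [0.003, -1.0, -0.001]]
force: [-0.3, -0.0, -0.3]
opening: 0.998
```

Request:
play_rows --commands '[[[0,0,0],[0,0,0]],[[0,0,0],[0,0,0]],[[0,0,0],[0,0,0]],[[0,0,0],[0,0,0]],[[0,0,0],[0,0,0]],[[0,0,0],[0,0,0]],[[0,0,0],[0,0,0]],[[0,0,0],[0,0,0]]]' --gripper 0.03

```text
time_s: 4.65
position: [0.5385, 0.4197, 0.0957]
tcp_rot: [[0.71, -0.0, -0.705], [0.705, -0.0, 0.71], [-0.0, -1.0, 0.0]]
force: [-0.3, 0.5, 0.0]
opening: 0.349
```

```bash
python3 - <<'E'
from h import *
s=read_state(); print(s['opening'],s['time_s'])
a=capture('wrist')['frame']; b=capture('scene')['frame']; 
save('x2.png',np.vstack([a, cv2.resize(b[80:280,320:640],(640,400))])[::1,::1][:, :][:800])
save('x2.png',cv2.resize(cv2.imread('pics/x2.png')[:,:,::-1],(480,600)))
E
```

```text
0.3489597464022967 4.65
```

View pics/x2.png

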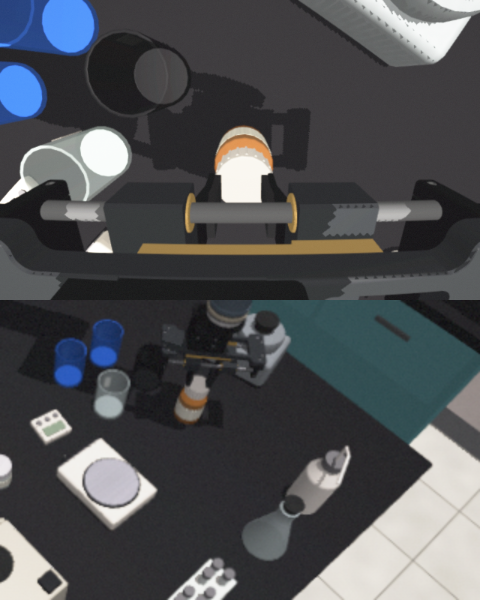

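```bash
python3 - <<'E'
from h import *
s=read_state(); c=capture('wrist'); P=cloud(c,T(c,s)); f=c['frame']
# view full-res crop, print tool coords of column pts
W=np.eye(4); W[:3,:3]=s['tcp_rot']; W[:3,3]=s['position']; Wi=np.linalg.inv(W)
for v in range(160,275,8): print(v,[tuple((Wi[:3,:3]@P[v,u]+Wi[:3,3]).round(3)) for u in (270,300,320,345,360)])
save('x3.png',cv2.resize(f[140:300,200:440],None,fx=3,fy=3))
E
```

```text
160 [(np.float64(-0.046), np.float64(0.097), np.float64(0.034)), (np.float64(-0.02), np.float64(0.095), np.float64(0.034)), (np.float64(-0.002), np.float64(0.096), np.float64(0.034)), (np.float64(nan), np.float64(nan), np.float64(nan)), (np.float64(0.032), np.float64(0.095), np.float64(0.034))]
168 [(np.float64(-0.046), np.float64(0.095), np.float64(0.027)), (np.float64(-0.02), np.float64(0.096), np.float64(0.027)), (np.float64(-0.002), np.float64(0.091), np.float64(0.028)), (np.float64(0.019), np.float64(0.094), np.float64(0.027)), (np.float64(0.033), np.float64(0.097), np.float64(0.027))]
176 [(np.float64(-0.046), np.float64(0.096), np.float64(0.02)), (np.float64(-0.02), np.float64(0.095), np.float64(0.02)), (np.float64(-0.002), np.float64(0.057), np.float64(0.029)), (np.float64(0.019), np.float64(0.081), np.float64(0.023)), (np.float64(0.033), np.float64(0.096), np.float64(0.02))]
184 [(np.float64(-0.047), np.float64(0.096), np.float64(0.013)), (np.float64(-0.018), np.float64(0.06), np.float64(0.022)), (np.float64(-0.002), np.float64(0.035), np.float64(0.028)), (np.float64(0.016),
[... 2765 characters left out ...]
(nan), np.float64(nan)), (np.float64(0.017), np.float64(-0.036), np.float64(0.009))]
264 [(np.float64(-0.024), np.float64(-0.047), np.float64(0.011)), (np.float64(-0.014), np.float64(-0.005), np.float64(-0.012)), (np.float64(-0.002), np.float64(-0.004), np.float64(-0.012)), (np.float64(0.013), np.float64(-0.006), np.float64(-0.011)), (np.float64(0.016), np.float64(-0.043), np.float64(0.009))]
272 [(np.float64(-0.016), np.float64(-0.091), np.float64(0.033)), (np.float64(-0.007), np.float64(-0.091), np.float64(0.033)), (np.float64(-0.002), np.float64(-0.091), np.float64(0.032)), (np.float64(0.006), np.float64(-0.09), np.float64(0.032)), (np.float64(0.01), np.float64(-0.09), np.float64(0.032))]
```

View pics/x3.png

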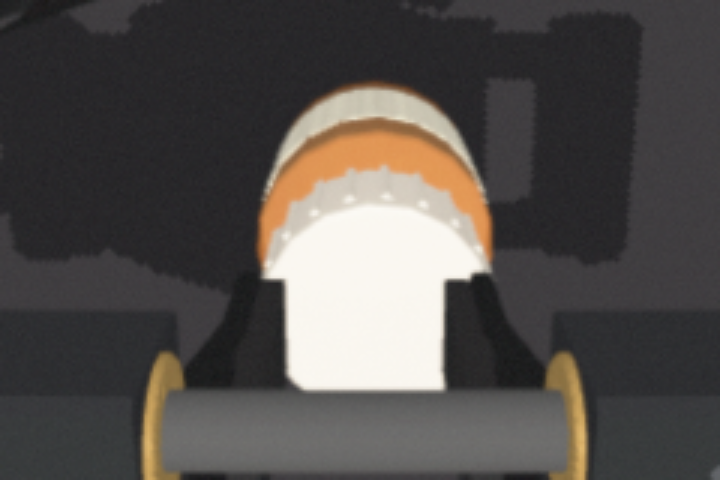

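Wrist crop: cap centred in the jaws (front at tool z +23 mm), but the fingers sit at the commanded 30 mm, so the stop width is unclear. Close fully and see where they stop.

Request:
play_rows --commands '[[[0,0,0],[0,0,0]],[[0,0,0],[0,0,0]],[[0,0,0],[0,0,0]],[[0,0,0],[0,0,0]],[[0,0,0],[0,0,0]],[[0,0,0],[0,0,0]]]' --gripper 0.0

```text
time_s: 5.55
position: [0.5385, 0.4197, 0.0957]
tcp_rot: [[0.71, -0.0, -0.705], [0.705, -0.0, 0.71], [-0.0, -1.0, -0.0]]
force: [0.1, 1.1, 0.1]
opening: 0.005
```

```bash
python3 - <<'E'
from h import *
s=read_state(); print(s['opening'],s['force'])
c=capture('wrist'); f=c['frame']
save('x4.png',cv2.resize(f[140:300,200:440],None,fx=3,fy=3))
E
```

```text
0.004872992444618521 [0.13319589 1.13264256 0.10587282]
```

View pics/x4.png

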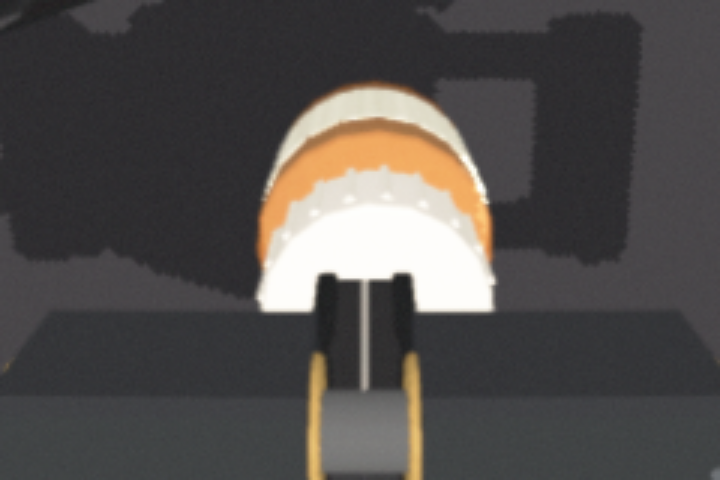

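```bash
python3 - <<'E'
from h import *
s=read_state(); c=capture('wrist'); P=cloud(c,T(c,s))
R=np.array(s['tcp_rot']);p=s['position']
for v in range(224,276,3): print(v,[((P[v,u]-p)@R*1000).round(0).tolist() for u in (300,308,317,326,334)])
E
```

```text
224 [[-13.0, -4.0, 14.0], [-9.0, -5.0, 14.0], [-4.0, -5.0, 14.0], [1.0, -4.0, 14.0], [6.0, -4.0, 13.0]]
227 [[-13.0, -5.0, 12.0], [-9.0, -4.0, 12.0], [-4.0, -5.0, 12.0], [1.0, -4.0, 12.0], [6.0, -3.0, 11.0]]
230 [[-14.0, -4.0, 10.0], [-9.0, -5.0, 10.0], [-4.0, -4.0, 10.0], [2.0, -4.0, 10.0], [6.0, -4.0, 10.0]]
233 [[-14.0, -5.0, 8.0], [-9.0, -10.0, 11.0], [-4.0, -6.0, 9.0], [1.0, -6.0, 9.0], [6.0, -10.0, 10.0]]
236 [[-14.0, -4.0, 6.0], [-8.0, -15.0, 11.0], [-4.0, -11.0, 9.0], [1.0, -12.0, 9.0], [6.0, -15.0, 11.0]]
239 [[-14.0, -5.0, 4.0], [-8.0, -19.0, 11.0], [-4.0, -15.0, 9.0], [1.0, -15.0, 9.0], [6.0, -19.0, 11.0]]
242 [[-14.0, -4.0, 2.0], [-8.0, -23.0, 11.0], [-4.0, -19.0, 9.0], [1.0, -18.0, 9.0], [5.0, -22.0, 11.0]]
245 [[-8.0, -83.0, 37.0], [-8.0, -27.0, 11.0], [-3.0, -23.0, 9.0], [1.0, -22.0, 9.0], [5.0, -26.0, 11.0]]
248 [[-8.0, -84.0, 37.0], [-8.0, -29.0, 11.0], [-3.0, -26.0, 9.0], [1.0, -26.0, 9.0], [5.0, -29.0, 10.0]]
251 [[-8.0, -86.0, 37.0], [-8.0, -32.0, 10.0], [-3.0, -28.0, 8.0], [1.0, -30.0, 9.0], [5.0, -33.0, 11.0]]
254 [[-8.0, -88.0, 37.0], [-8.0, -36.0, 11.0], [-3.0, -32.0, 9.0], [1.0, -34.0, 9.0], [5.0, -36.0, 10.0]]
257 [[-7.0, -90.0, 37.0], [-8.0, -38.0, 10.0], [-3.0, -36.0, 9.0], [1.0, -37.0, 10.0], [5.0, -39.0, 11.0]]
260 [[-7.0, -92.0, 37.0], [-5.0, -85.0, 34.0], [-3.0, -39.0, 9.0], [1.0, -39.0, 9.0], [5.0, -41.0, 10.0]]
263 [[-7.0, -94.0, 37.0], [-5.0, -86.0, 33.0], [-3.0, -43.0, 9.0], [1.0, -42.0, 9.0], [4.0, -44.0, 10.0]]
266 [[-7.0, -95.0, 37.0], [-5.0, -85.0, 31.0], [-3.0, -45.0, 9.0], [1.0, -44.0, 9.0], [4.0, -47.0, 10.0]]
269 [[-7.0, -97.0, 37.0], [-5.0, -86.0, 31.0], [-3.0, -47.0, 9.0], [1.0, -47.0, 9.0], [4.0, -51.0, 11.0]]
272 [[-7.0, -100.0, 38.0], [-5.0, -90.0, 32.0], [-3.0, -91.0, 33.0], [0.0, -90.0, 32.0], [2.0, -90.0, 32.0]]
275 [[-7.0, -99.0, 37.0], [-5.0, -92.0, 32.0], [-3.0, -92.0, 32.0], [0.0, -92.0, 32.0], [2.0, -92.0, 32.0]]
```

Request:
play_rows --commands '[[[0,0,0.03],[0,0,0]],[[0,0,0.06],[0,0,0]],[[0,0,0.06],[0,0,0]]]'

```text
time_s: 6.02
position: [0.5404, 0.4208, 0.1587]
tcp_rot: [[0.709, 0.006, -0.705], [0.705, 0.003, 0.709], [0.006, -1.0, -0.002]]
force: [-0.6, -0.2, 0.0]
opening: 0.005
```

```bash
python3 - <<'E'
from h import *
s=read_state(); c=capture('wrist'); P=cloud(c,T(c,s))
R=np.array(s['tcp_rot']);p=s['position'];print(p)
for v in range(206,262,4): print(v,[((P[v,u]-p)@R*1000).round(0).tolist() for u in (308,317,326,334)])
E
```

```text
[0.54040324 0.42076772 0.15870663]
206 [[-12.0, 59.0, 4.0], [-5.0, 59.0, 4.0], [2.0, 58.0, 4.0], [9.0, 59.0, 4.0]]
210 [[-12.0, 59.0, 1.0], [-5.0, 59.0, 1.0], [2.0, 57.0, 1.0], [9.0, 59.0, 1.0]]
214 [[-12.0, 58.0, -2.0], [-5.0, 59.0, -2.0], [3.0, 60.0, -3.0], [9.0, 58.0, -2.0]]
218 [[-12.0, 60.0, -6.0], [-5.0, 58.0, -5.0], [3.0, 58.0, -6.0], [9.0, 59.0, -6.0]]
222 [[-12.0, 59.0, -9.0], [-5.0, 59.0, -9.0], [3.0, 59.0, -9.0], [9.0, 57.0, -9.0]]
226 [[-12.0, 58.0, -12.0], [-5.0, 59.0, -13.0], [3.0, 60.0, -13.0], [9.0, 59.0, -13.0]]
230 [[-12.0, 58.0, -16.0], [-5.0, 58.0, -16.0], [3.0, 58.0, -16.0], [9.0, 60.0, -16.0]]
234 [[-9.0, -11.0, 10.0], [-4.0, -8.0, 9.0], [1.0, -9.0, 9.0], [6.0, -12.0, 11.0]]
238 [[-8.0, -17.0, 11.0], [-4.0, -13.0, 9.0], [1.0, -14.0, 9.0], [6.0, -18.0, 11.0]]
242 [[-8.0, -21.0, 10.0], [-4.0, -19.0, 9.0], [1.0, -19.0, 9.0], [5.0, -22.0, 10.0]]
246 [[-8.0, -26.0, 10.0], [-3.0, -25.0, 9.0], [1.0, -24.0, 9.0], [5.0, -28.0, 11.0]]
250 [[-8.0, -31.0, 10.0], [-3.0, -28.0, 9.0], [1.0, -28.0, 9.0], [5.0, -32.0, 11.0]]
254 [[-8.0, -35.0, 10.0], [-3.0, -33.0, 9.0], [1.0, -32.0, 9.0], [5.0, -36.0, 11.0]]
258 [[-7.0, -41.0, 11.0], [-3.0, -37.0, 9.0], [1.0, -38.0, 10.0], [5.0, -39.0, 10.0]]
```

The fingertips really sit about 6 mm behind the reported TCP (with bench and bottle seen past them), not 25 mm ahead. So the tip is at TCP z + 6 mm and the grasp point at TCP z + 25 mm. I'll open and go lower.

Request:
play_rows --commands '[[[0,0,0],[0,0,0]],[[0,0,0],[0,0,0]],[[0,0,0],[0,0,0]],[[0,0,0],[0,0,0]],[[0,0,0],[0,0,0]],[[0,0,-0.03],[0,0,0]],[[0,0,-0.06],[0,0,0]],[[0,0,-0.08],[0,0,0]],[[0,0,-0.0925],[0,0,0]],[[0,0,-0.0925],[0,0,0]]]' --gripper 0.087

```text
time_s: 7.32
position: [0.5382, 0.4195, 0.0625]
tcp_rot: [[0.71, -0.001, -0.705], [0.705, -0.001, 0.71], [-0.001, -1.0, 0.0]]
force: [-0.4, -0.2, 0.2]
opening: 0.982
```

Request:
play_rows --commands '[[[0,0,0],[0,0,0]],[[0,0,0],[0,0,0]],[[0,0,0],[0,0,0]],[[0,0,0],[0,0,0]],[[0,0,0],[0,0,0]],[[0,0,0],[0,0,0]],[[0,0,0],[0,0,0]]]' --gripper 0.03

```text
time_s: 8.2
position: [0.5392, 0.4201, 0.0636]
tcp_rot: [[0.71, 0.001, -0.705], [0.705, 0.001, 0.71], [0.002, -1.0, -0.0]]
force: [1.5, 1.1, 0.9]
opening: 0.521
```

Request:
play_rows --commands '[[[0,0,0.015],[0,0,0]],[[0,0,0.045],[0,0,0]],[[0,0,0.085],[0,0,0]],[[0,0,0.12],[0,0,0]],[[0,-0.015,0.135],[0,0,0]],[[0.003,-0.045,0.135],[0,0,0]],[[0.008,-0.09,0.135],[0,0,0]],[[0.014,-0.14,0.135],[0,0,0]],[[0.019,-0.19,0.135],[0,0,0]],[[0.025,-0.24,0.135],[0,0,0]]]'

```text
time_s: 9.45
position: [0.5617, 0.1769, 0.1972]
tcp_rot: [[0.71, -0.004, -0.705], [0.705, -0.001, 0.71], [-0.003, -1.0, 0.002]]
force: [0.5, -0.3, -2.3]
opening: 0.522
```

Request:
play_rows --commands '[[[0.006,-0.05,0],[0,0,0]],[[0.012,-0.1,0],[0,0,0]],[[0.018,-0.15,0],[0,0,0]],[[0.024,-0.2,0],[0,0,0]],[[0.029,-0.25,0],[0,0,0]],[[0.032,-0.285,0],[0,0,0]],[[0.033,-0.305,0],[0,0,0]],[[0.033,-0.315,0],[0,0,0]],[[0.033,-0.317,0],[0,0,0]],[[0.033,-0.317,0],[0,0,0]]]'

```text
time_s: 10.7
position: [0.5962, -0.1361, 0.1981]
tcp_rot: [[0.709, -0.001, -0.705], [0.705, 0.001, 0.709], [0.0, -1.0, 0.001]]
force: [0.6, -0.1, -2.5]
opening: 0.519
```

```bash
python3 - <<'E'
from h import *
s=read_state(); c=capture('wrist'); M=T(c,s); print(s['position'],s['opening'],s['force']); save('w5.png',c['frame'])
Q=planeP(c,M,.092)
E
```

```text
[ 0.59623263 -0.1360611   0.19814085] 0.518709036983856 [ 0.63450424 -0.06397026 -2.45617676]
```

View pics/w5.png

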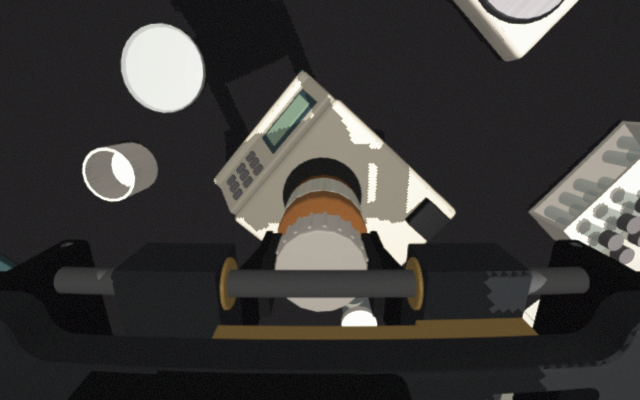

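Request:
play_rows --commands '[[[0.0015,-0.0005,-0.01],[0,0,0]],[[0.0015,-0.0005,-0.025],[0,0,0]],[[0.0015,-0.0005,-0.036],[0,0,0]],[[0.0015,-0.0005,-0.04],[0,0,0]],[[0.0015,-0.0005,-0.042],[0,0,0]],[[0.0015,-0.0005,-0.042],[0,0,0]],[[0.0015,-0.0005,-0.042],[0,0,0]]]'

```text
time_s: 11.62
position: [0.5984, -0.138, 0.1567]
tcp_rot: [[0.71, 0.001, -0.705], [0.705, -0.0, 0.71], [0.0, -1.0, -0.001]]
force: [-0.2, -0.1, -2.2]
opening: 0.518
```

Request:
play_rows --commands '[[[0,0,-0.001],[0,0,0]],[[0,0,-0.0015],[0,0,0]],[[0,0,-0.002],[0,0,0]],[[0,0,-0.002],[0,0,0]]]'

```text
time_s: 12.12
position: [0.5987, -0.1381, 0.1555]
tcp_rot: [[0.709, 0.002, -0.705], [0.705, -0.001, 0.709], [0.001, -1.0, -0.002]]
force: [0.0, 0.9, 4.7]
opening: 0.518
```

Request:
play_rows --commands '[[[0,0,0],[0,0,0]],[[0,0,0],[0,0,0]],[[0,0,0],[0,0,0]],[[0,0,0],[0,0,0]],[[0,0,0],[0,0,0]],[[0,0,0.03],[0,0,0]],[[0,0,0.08],[0,0,0]],[[0,0,0.11],[0,0,0]],[[-0.02,0.05,0.11],[0,0,0]],[[-0.043,0.108,0.11],[0,0,0]]]' --gripper 0.087

```text
time_s: 13.38
position: [0.5552, -0.0296, 0.2648]
tcp_rot: [[0.711, 0.002, -0.703], [0.703, -0.0, 0.711], [0.001, -1.0, -0.002]]
force: [0.1, 1.0, 0.3]
opening: 1.001
```

Request:
play_rows --commands '[[[-0.02,0.05,0],[0,0,0]],[[-0.04,0.1,0],[0,0,0]],[[-0.06,0.15,0],[0,0,0]],[[-0.08,0.2,0],[0,0,0]],[[-0.1,0.25,0],[0,0,0]],[[-0.12,0.29,0],[0,0,0]],[[-0.129,0.32,-0.02],[0,0,0]],[[-0.13,0.33,-0.07],[0,0,0]],[[-0.13,0.33,-0.12],[0,0,0]],[[-0.13,0.33,-0.13],[0,0,0]]]'

```text
time_s: 14.62
position: [0.4226, 0.2993, 0.1316]
tcp_rot: [[0.709, -0.006, -0.705], [0.705, -0.003, 0.709], [-0.007, -1.0, 0.003]]
force: [-0.5, 0.0, 0.6]
opening: 1.0
```

```bash
python3 - <<'E'
from h import *
s=read_state(); c=capture('wrist'); M=T(c,s); print(s['position'],s['opening'],s['force']); save('w6.png',c['frame'])
P=cloud(c,M); m=(abs(P[...,2]-.083)<.008)
m&=(np.hypot(P[...,0]-.424,P[...,1]-.299)<.045); q=P[m]; print(len(q), q.min(0),q.max(0))
t=capture('top'); Q=planeP(t,T(t),.1); f=t['frame'].astype(int); g=f.mean(2)
m=(g>140)&(f.max(2)-f.min(2)<40)&(np.hypot(Q[...,0]-.5967,Q[...,1]+.137)<.035)
Q=planeP(t,T(t),.192); m=(g>170)&(f.max(2)-f.min(2)<30)&(np.hypot(Q[...,0]-.5967,Q[...,1]+.137)<.03); print('cap',Q[m].mean(0),m.sum())
save('t6.png',cv2.resize(np.hstack([f[120:220,320:420].astype(np.uint8),f[180:280,160:260].astype(np.uint8)]),None,fx=4,fy=4))
E
```

```text
[0.42263357 0.29934947 0.13160393] 0.9996190757960992 [-0.53239171  0.01667858  0.62297801]
1632 [0.39023189 0.26561872 0.0750187 ] [0.45584636 0.33121667 0.0874632 ]
cap [ 0.59991385 -0.13827431  0.192     ] 334
```

View pics/w6.png

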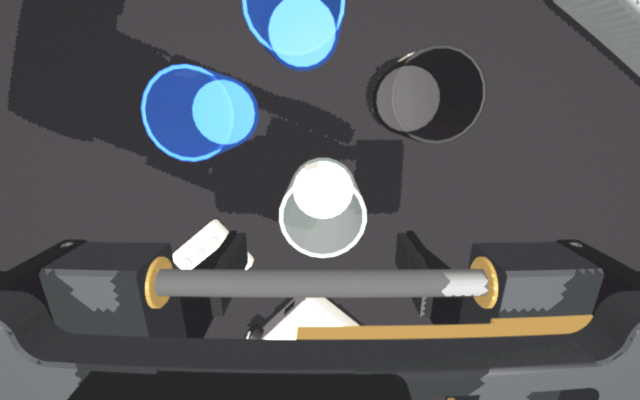

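Request:
play_rows --commands '[[[0.001,0,-0.03],[0,0,0]],[[0.001,0,-0.06],[0,0,0]],[[0.001,0,-0.08],[0,0,0]],[[0.001,0,-0.094],[0,0,0]],[[0.001,0,-0.094],[0,0,0]],[[0.001,0,-0.094],[0,0,0]]]'

```text
time_s: 15.48
position: [0.427, 0.3005, 0.0413]
tcp_rot: [[0.71, 0.002, -0.705], [0.705, 0.001, 0.71], [0.002, -1.0, -0.001]]
force: [-0.0, 0.2, 0.5]
opening: 1.0
```

Request:
play_rows --commands '[[[0,0,0],[0,0,0]],[[0,0,0],[0,0,0]],[[0,0,0],[0,0,0]],[[0,0,0],[0,0,0]],[[0,0,0],[0,0,0]],[[0,0,0],[0,0,0]],[[0,0,0],[0,0,0]]]' --gripper 0.05

```text
time_s: 16.35
position: [0.4259, 0.3001, 0.0405]
tcp_rot: [[0.709, -0.0, -0.705], [0.705, -0.0, 0.709], [-0.0, -1.0, 0.0]]
force: [-1.3, -0.7, 5.0]
opening: 0.737
```

Request:
play_rows --commands '[[[0,0,0.02],[0,0,0]],[[0,0,0.05],[0,0,0]],[[0,0,0.085],[0,0,0]],[[0.015,-0.013,0.1],[0,0,0]],[[0.045,-0.04,0.1],[0,0,0]],[[0.08,-0.073,0.1],[0,0,0]],[[0.115,-0.105,0.1],[0,0,0]],[[0.145,-0.132,0.1],[0,0,0]],[[0.156,-0.142,0.1],[0,0,0]],[[0.156,-0.142,0.09],[0,0,0]]]'

```text
time_s: 17.6
position: [0.5827, 0.1579, 0.13]
tcp_rot: [[0.711, 0.001, -0.704], [0.704, 0.001, 0.711], [0.001, -1.0, -0.0]]
force: [0.0, -0.2, 0.2]
opening: 0.736
```

```bash
python3 - <<'E'
from h import *
s=read_state(); c=capture('wrist'); M=T(c,s); print(s['position'],s['opening'],s['force']); save('w7.png',c['frame'])
P=cloud(c,M); z=P[...,2]; R=np.array(s['tcp_rot'])
fz=s['position'][2]-.0405+.085
m=(abs(z-fz)<.006)&(np.hypot(P[...,0]-s['position'][0],P[...,1]-s['position'][1])<.045); q=P[m]; print(fz,len(q),((q-s['position'])@R*1000).min(0),((q-s['position'])@R*1000).max(0))
t=capture('top'); f=t['frame']; save('t7.png',cv2.resize(f[120:240,220:340],None,fx=4,fy=4,interpolation=cv2.INTER_CUBIC))
E
```

```text
[0.58269477 0.1579368  0.13002384] 0.7362830121892379 [ 0.0415113  -0.18371472  0.1625256 ]
0.17452383551188028 3222 [-43.67577677 -50.49691041 -28.30623205] [ 43.79041821 -38.48675411  33.87089583]
```

View pics/w7.png

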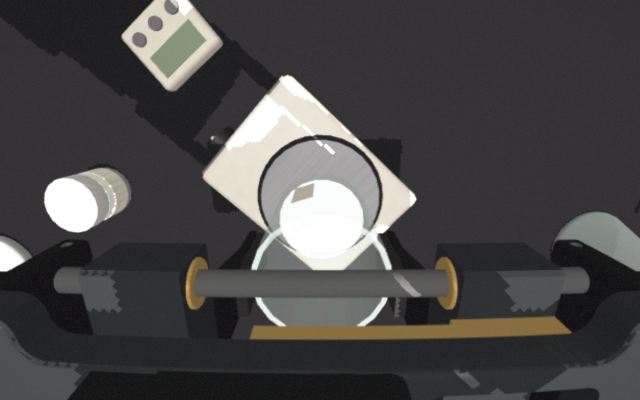

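```bash
python3 - <<'E'
from h import *
import cv2
s=read_state(); c=capture('wrist'); M=T(c,s); g=c['frame'].mean(2)
print(s['position'])
for u,v in [(259,192),(381,192),(320,137),(278,155),(362,154)]: print(ray(c,M,u,v,.042).round(4))
# dark ring pixels
Q=planeP(c,M,.042); r=np.hypot(Q[...,0]-.5802,Q[...,1]-.1572)
v,u=np.mgrid[:400,:640]
m=(r>.046)&(r<.06)&(g<90)&(v<205); q=Q[m][:,:2]
A=np.c_[2*q,np.ones(len(q))]; x=np.linalg.lstsq(A,(q**2).sum(1),rcond=None)[0]; print(len(q),x[:2],np.sqrt(x[2]+x[0]**2+x[1]**2))
E
```

```text
[0.57927839 0.15895106 0.12833551]
[0.5342 0.1257 0.042 ]
[0.609  0.2002 0.042 ]
[0.5386 0.1962 0.042 ]
[0.5242 0.1609 0.042 ]
[0.5733 0.2111 0.042 ]
736 [0.57981354 0.15752172] 0.0530089838554427
```

Request:
play_rows --commands '[[[0,0,0],[0,0,0]],[[0,0,-0.015],[0,0,0]],[[0,0,-0.03],[0,0,0]],[[0,0,-0.04],[0,0,0]],[[0,0,-0.044],[0,0,0]],[[0,0,-0.046],[0,0,0]],[[0,0,-0.047],[0,0,0]],[[0,0,-0.048],[0,0,0]],[[0,0,-0.048],[0,0,0]]]'

```text
time_s: 18.88
position: [0.5823, 0.1582, 0.0825]
tcp_rot: [[0.71, 0.001, -0.705], [0.705, 0.0, 0.71], [0.0, -1.0, -0.0]]
force: [0.1, -0.1, -0.4]
opening: 0.735
```

Request:
play_rows --commands '[[[-0.0005,0,-0.001],[0,0,0]],[[-0.0005,0,-0.0015],[0,0,0]],[[-0.0005,0,-0.0015],[0,0,0]]]'

```text
time_s: 19.25
position: [0.5823, 0.1582, 0.0825]
tcp_rot: [[0.709, 0.002, -0.705], [0.705, -0.0, 0.709], [0.001, -1.0, -0.001]]
force: [-0.9, 0.0, 8.3]
opening: 0.737
```

Request:
play_rows --commands '[[[0,0,0],[0,0,0]],[[0,0,0],[0,0,0]],[[0,0,0],[0,0,0]],[[0,0,0],[0,0,0]],[[0,0,0.03],[0,0,0]],[[0,0,0.08],[0,0,0]],[[0,0,0.13],[0,0,-0.1]],[[-0.01,-0.04,0.18],[0,0,-0.25]],[[-0.03,-0.09,0.19],[0,0,-0.4]],[[-0.05,-0.15,0.19],[0,0,-0.55]]]' --gripper 0.087

```text
time_s: 20.5
position: [0.5322, 0.0078, 0.2725]
tcp_rot: [[0.974, 0.004, -0.227], [0.227, -0.001, 0.974], [0.004, -1.0, -0.002]]
force: [0.8, -0.8, 0.4]
opening: 1.001
```

Request:
play_rows --commands '[[[-0.002,-0.05,0],[0,0,-0.18]],[[-0.004,-0.1,0],[0,0,-0.36]],[[-0.005,-0.15,0],[0,0,-0.54]],[[-0.006,-0.2,0],[0,0,-0.72]],[[-0.007,-0.25,0],[0,0,-0.9]],[[-0.008,-0.3,0],[0,0,-1.08]],[[-0.009,-0.35,0],[0,0,-1.26]],[[-0.009,-0.4,-0.02],[0,0,-1.44]],[[-0.009,-0.44,-0.07],[0,0,-1.62]],[[-0.009,-0.453,-0.12],[0,0,-1.69]]]' --gripper 0.04

```text
time_s: 21.75
position: [0.5226, -0.4475, 0.1497]
tcp_rot: [[0.107, 0.002, 0.994], [-0.994, -0.003, 0.107], [0.003, -1.0, 0.001]]
force: [-0.1, 0.9, -0.0]
opening: 0.458
```

```bash
cat > shot.py <<'E'
from h import *
import sys
s=read_state(); c=capture('wrist'); print(s['position'].round(4),s['opening'],s['tcp_rot'].round(3).tolist()); save(sys.argv[1],c['frame'])
E
python3 shot.py w8.png
```

```text
[ 0.5226 -0.4475  0.1497] 0.45839146614961995 [[0.107, 0.002, 0.994], [-0.994, -0.003, 0.107], [0.003, -1.0, 0.001]]
```

View pics/w8.png

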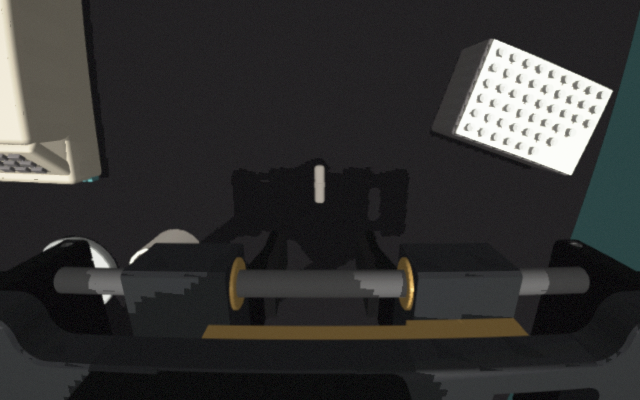

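Bar seen at (319,184), long axis along the image column, i.e. square to the jaws.

```bash
python3 - <<'E'
from h import *
s=read_state(); c=capture('wrist'); M=T(c,s); g=c['frame'].mean(2); Q=planeP(c,M,.01)
m=(g>110)&(np.hypot(Q[...,0]-.5235,Q[...,1]+.445)<.04); q=(Q[m]-s['position'])@s['tcp_rot']*1000
r=cv2.minAreaRect(q[:,[0,2]].astype(np.float32)); print(s['position'],m.sum(),r,Q[m].mean(0))
E
```

```text
[ 0.51887947 -0.4443537   0.14082464] 343 ((4.481916427612305, 5.8658447265625), (38.253116607666016, 9.066737174987793), 89.94621276855469) [ 0.52432354 -0.44667516  0.01      ]
```

Request:
play_rows --commands '[[[0.002,-0.002,-0.04],[0,0,0]],[[0.002,-0.002,-0.08],[0,0,0]],[[0.002,-0.002,-0.1],[0,0,0]],[[0.002,-0.002,-0.11],[0,0,0]],[[0.002,-0.002,-0.11],[0,0,0]],[[0.002,-0.002,-0.11],[0,0,0]],[[0.002,-0.002,-0.11],[0,0,0]]]'

```text
time_s: 22.72
position: [0.5254, -0.4468, 0.0422]
tcp_rot: [[0.113, 0.002, 0.994], [-0.994, -0.002, 0.113], [0.002, -1.0, 0.001]]
force: [0.7, 0.5, -0.6]
opening: 0.464
```

```bash
python3 - <<'E'
from h import *
s=read_state(); c=capture('wrist'); M=T(c,s); g=c['frame'].mean(2); Q=planeP(c,M,.01)
m=(g>110)&(np.hypot(Q[...,0]-.5235,Q[...,1]+.445)<.04); q=(Q[m]-s['position'])@s['tcp_rot']*1000
r=cv2.minAreaRect(q[:,[0,2]].astype(np.float32)); print(s['position'],m.sum(),r,Q[m].mean(0))
P=cloud(c,M); R=s['tcp_rot']
for v in range(222,246,2): print(v,[((P[v,u]-s['position'])@R*1000).round(0).tolist() for u in (250,258,266,375,383,391)])
save('w9.png',c['frame'])
E
```

```text
[ 0.52540513 -0.44676878  0.04218695] 822 ((-0.32932424545288086, -11.000728607177734), (60.993309020996094, 11.263127326965332), 89.9886245727539) [ 0.52505084 -0.44658615  0.01      ]
222 [[-51.0, 42.0, -3.0], [-45.0, 41.0, -3.0], [-40.0, 42.0, -3.0], [41.0, 42.0, -3.0], [47.0, 41.0, -3.0], [53.0, 43.0, -3.0]]
224 [[-51.0, 42.0, -5.0], [-45.0, 42.0, -5.0], [-39.0, 41.0, -4.0], [41.0, 42.0, -5.0], [47.0, 41.0, -4.0], [52.0, 40.0, -4.0]]
226 [[-51.0, 42.0, -6.0], [-46.0, 42.0, -6.0], [-39.0, 41.0, -6.0], [41.0, 42.0, -6.0], [47.0, 43.0, -7.0], [53.0, 41.0, -6.0]]
228 [[-52.0, 42.0, -8.0], [-46.0, 42.0, -8.0], [-40.0, 41.0, -8.0], [41.0, 41.0, -7.0], [47.0, 41.0, -8.0], [53.0, 42.0, -8.0]]
230 [[-52.0, 42.0, -10.0], [-45.0, 40.0, -9.0], [-40.0, 43.0, -10.0], [41.0, 43.0, -10.0], [47.0, 42.0, -10.0], [53.0, 43.0, -10.0]]
232 [[-52.0, 42.0, -11.0], [-46.0, 41.0, -11.0], [-40.0, 42.0, -11.0], [41.0, 42.0, -11.0], [47.0, 42.0, -11.0], [53.0, 41.0, -11.0]]
234 [[-52.0, 42.0, -13.0], [-46.0, 41.0, -13.0], [-40.0, 41.0, -12.0], [41.0, 41.0, -12.0], [48.0, 43.0, -13.0], [54.0, 43.0, -13.0]]
236 [[-52.0, 41.0, -14.0], [-46.0, 41.0, -14.0], [-40.0, 42.0, -15.0], [42.0, 43.0, -15.0], [47.0, 42.0, -14.0], [54.0, 43.0, -15.0]]
238 [[-52.0, 41.0, -15.0], [-46.0, 41.0, -16.0], [-40.0, 42.0, -16.0], [41.0, 41.0, -16.0], [48.0, 43.0, -16.0], [53.0, 41.0, -16.0]]
240 [[-52.0, 41.0, -17.0], [-46.0, 42.0, -18.0], [-40.0, 42.0, -18.0], [30.0, -20.0, 10.0], [47.0, 41.0, -17.0], [54.0, 42.0, -18.0]]
242 [[-52.0, 42.0, -19.0], [-46.0, 42.0, -19.0], [-40.0, 42.0, -19.0], [30.0, -21.0, 10.0], [48.0, 42.0, -19.0], [54.0, 43.0, -20.0]]
244 [[-52.0, 41.0, -21.0], [-46.0, 41.0, -20.0], [-27.0, -24.0, 10.0], [29.0, -25.0, 11.0], [48.0, 42.0, -21.0], [54.0, 41.0, -21.0]]
```

View pics/w9.png

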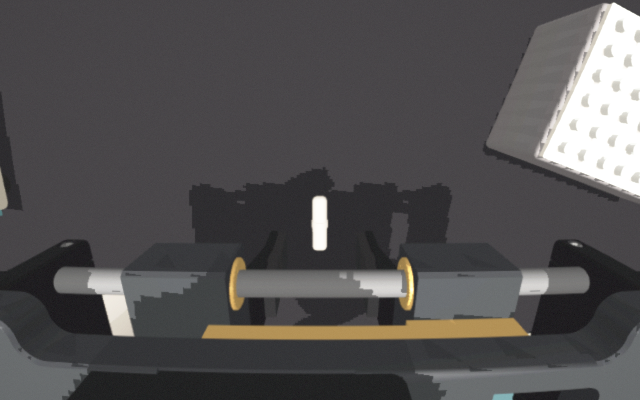

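```bash
python3 - <<'E'
from h import *
s=read_state(); c=capture('wrist'); M=T(c,s)
for u,v in [(320,196),(320,250),(313,205),(326,205)]:
    print(((ray(c,M,u,v,.009)-s['position'])@s['tcp_rot']*1000).round(1))
print(s['position'])
E
```

```text
[ 0.4 32.9 19.3]
[  0.4  32.9 -21.4]
[-4.5 32.9 12.8]
[ 4.5 32.9 12.8]
[ 0.52523557 -0.44663199  0.04191088]
```

Request:
play_rows --commands '[[[-0.001,-0.001,-0.015],[0,0,0]],[[-0.001,-0.001,-0.03],[0,0,0]],[[-0.001,-0.001,-0.039],[0,0,0]],[[-0.001,-0.001,-0.043],[0,0,0]],[[-0.001,-0.001,-0.044],[0,0,0]],[[-0.001,-0.001,-0.044],[0,0,0]]]'

```text
time_s: 23.58
position: [0.524, -0.4473, -0.003]
tcp_rot: [[0.113, 0.0, 0.994], [-0.994, -0.0, 0.113], [0.001, -1.0, 0.0]]
force: [-0.6, -0.7, 0.6]
opening: 0.456
```

Request:
play_rows --commands '[[[0,0,0],[0,0,0]],[[0,0,0],[0,0,0]],[[0,0,0],[0,0,0]],[[0,0,0],[0,0,0]],[[0,0,0],[0,0,0]],[[0,0,0],[0,0,0]]]' --gripper 0.0

```text
time_s: 24.32
position: [0.5238, -0.4471, -0.0031]
tcp_rot: [[0.113, 0.0, 0.994], [-0.994, -0.0, 0.113], [0.0, -1.0, 0.0]]
force: [0.3, 0.5, 1.2]
opening: 0.107
```

Request:
play_rows --commands '[[[0,0,0.03],[0,0,0]],[[0,0,0.08],[0,0,0]],[[0,0,0.14],[0,0,0]],[[0,0.03,0.19],[0,0,0]],[[0.005,0.08,0.223],[0,0,0]],[[0.01,0.13,0.223],[0,0,0]],[[0.015,0.18,0.223],[0,0,0]],[[0.02,0.23,0.223],[0,0,0]],[[0.025,0.28,0.223],[0,0,0]],[[0.03,0.33,0.223],[0,0,0]]]'

```text
time_s: 25.58
position: [0.5537, -0.1155, 0.2198]
tcp_rot: [[0.112, 0.0, 0.994], [-0.994, 0.0, 0.112], [0.0, -1.0, 0.0]]
force: [-0.5, -0.2, 0.6]
opening: 0.107
```

Request:
play_rows --commands '[[[0.005,0.05,0],[0,0,0]],[[0.01,0.1,0],[0,0,0]],[[0.015,0.15,0],[0,0,0]],[[0.02,0.2,0],[0,0,0]],[[0.024,0.24,0],[0,0,0]],[[0.026,0.265,-0.02],[0,0,0]],[[0.026,0.273,-0.05],[0,0,0]],[[0.026,0.273,-0.07],[0,0,0]],[[0.026,0.273,-0.07],[0,0,0]],[[0.026,0.273,-0.07],[0,0,0]]]'

```text
time_s: 26.82
position: [0.5804, 0.1558, 0.1505]
tcp_rot: [[0.112, 0.001, 0.994], [-0.994, 0.0, 0.112], [0.0, -1.0, 0.001]]
force: [0.1, -0.2, 0.0]
opening: 0.111
```

```bash
python3 shot.py w10.png; python3 - <<'E'
from h import *
s=read_state(); c=capture('wrist'); P=cloud(c,T(c,s))
m=(abs(P[...,2]-.125)<.005)&(np.hypot(P[...,0]-.58,P[...,1]-.157)<.045); q=P[m]; print(s['position'],len(q),q.min(0),q.max(0))
q=q[:,:2];A=np.c_[2*q,np.ones(len(q))]; x=np.linalg.lstsq(A,(q**2).sum(1),rcond=None)[0]; print(x[:2],np.sqrt(x[2]+x[0]**2+x[1]**2))
E
```

```text
[0.5804 0.1558 0.1505] 0.11100730093752899 [[0.112, 0.001, 0.994], [-0.994, 0.0, 0.112], [0.0, -1.0, 0.001]]
[0.58066537 0.15576935 0.15084916] 1056 [0.56317961 0.12508202 0.1200542 ] [0.61362544 0.19057212 0.12883684]
[0.58172003 0.15775015] 0.030876564299325834
```

View pics/w10.png

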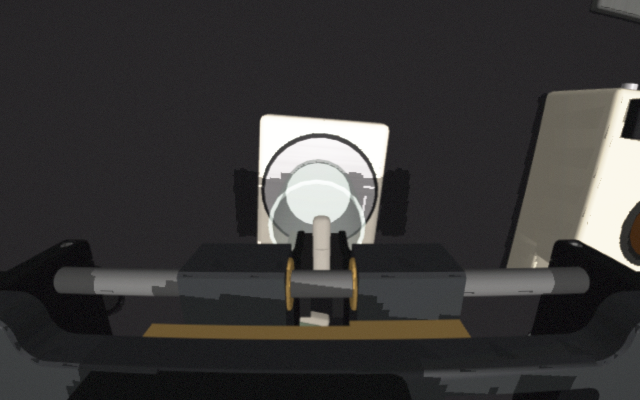

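Request:
play_rows --commands '[[[0,0.0005,-0.02],[0,0,0]],[[0,0.0005,-0.04],[0,0,0]],[[0,0.0005,-0.06],[0,0,0]],[[0,0.0005,-0.075],[0,0,0]],[[0,0.0005,-0.085],[0,0,0]],[[0,0.0005,-0.0905],[0,0,0]],[[0,0.0005,-0.0905],[0,0,0]]]'

```text
time_s: 27.8
position: [0.5798, 0.1564, 0.0592]
tcp_rot: [[0.112, -0.0, 0.994], [-0.994, 0.0, 0.112], [-0.0, -1.0, -0.0]]
force: [-0.5, -0.4, 0.5]
opening: 0.109
```

Request:
play_rows --commands '[[[0,0,0],[0,0,0]],[[0,0,0],[0,0,0]],[[0,0,0],[0,0,0]],[[0,0,0],[0,0,0]]]' --gripper 0.018

```text
time_s: 28.3
position: [0.58, 0.1564, 0.0595]
tcp_rot: [[0.113, 0.001, 0.994], [-0.994, 0.0, 0.113], [-0.0, -1.0, 0.001]]
force: [0.6, 0.2, -0.5]
opening: 0.205
```

Request:
play_rows --commands '[[[0,0,0.03],[0,0,0]],[[0,0,0.08],[0,0,0]],[[0,0,0.13],[0,0,0]],[[-0.01,-0.03,0.16],[0,0,0.15]],[[-0.028,-0.08,0.16],[0,0,0.3]],[[-0.045,-0.13,0.16],[0,0,0.45]],[[-0.063,-0.18,0.16],[0,0,0.6]],[[-0.08,-0.23,0.16],[0,0,0.75]],[[-0.097,-0.28,0.16],[0,0,0.9]],[[-0.115,-0.33,0.16],[0,0,1.05]]]'

```text
time_s: 29.55
position: [0.4641, -0.1752, 0.2195]
tcp_rot: [[0.92, 0.001, 0.392], [-0.392, -0.0, 0.92], [0.001, -1.0, -0.0]]
force: [0.3, 0.1, -0.0]
opening: 0.21
```

Request:
play_rows --commands '[[[-0.017,-0.05,0],[0,0,0.15]],[[-0.034,-0.09,-0.02],[0,0,0.3]],[[-0.04,-0.115,-0.05],[0,0,0.45]],[[-0.04,-0.118,-0.09],[0,0,0.46]],[[-0.04,-0.118,-0.11],[0,0,0.46]],[[-0.04,-0.118,-0.11],[0,0,0.46]],[[-0.04,-0.118,-0.11],[0,0,0.46]]]' --gripper 0.087

```text
time_s: 30.42
position: [0.4253, -0.292, 0.11]
tcp_rot: [[0.999, 0.001, -0.052], [0.052, -0.001, 0.999], [0.001, -1.0, -0.001]]
force: [0.2, 0.3, -0.0]
opening: 0.918
```

```bash
python3 - <<'E'
from h import *
s=read_state(); c=capture('wrist'); P=cloud(c,T(c,s)); print(s['position'],s['tcp_rot'][:,0])
m=(abs(P[...,2]-.048)<.006)&(np.hypot(P[...,0]-.4245,P[...,1]+.292)<.045); q=P[m]; print(len(q),q.min(0),q.max(0))
q=q[q[:,2]>.046][:,:2];A=np.c_[2*q,np.ones(len(q))]; x=np.linalg.lstsq(A,(q**2).sum(1),rcond=None)[0]; print(x[:2],np.sqrt(x[2]+x[0]**2+x[1]**2))
a=c['frame'].copy(); t=capture('top')['frame'][130:230,220:380]; a[:, :]=a; a[:200,:320]=cv2.resize(t,(320,200)); save('w11.png',a)
E
```

```text
[ 0.42525984 -0.29200865  0.10996552] [9.98636515e-01 5.21953536e-02 8.69153312e-04]
1196 [ 0.39448642 -0.32264511  0.04200754] [ 0.45318523 -0.26285809  0.05252287]
[ 0.42374398 -0.29242062] 0.02815317792038776
```

View pics/w11.png

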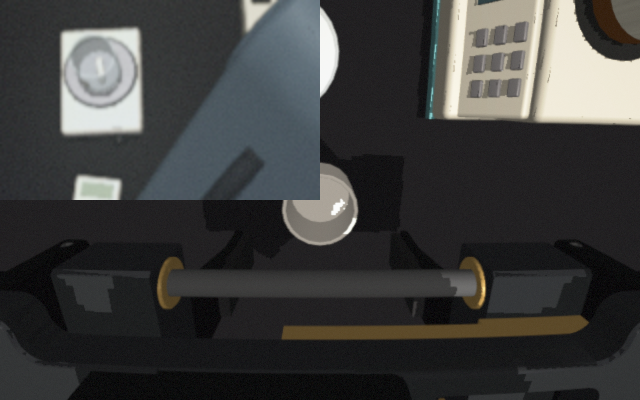

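The inset shows the beaker on the plate with the white bar lying in it. The rinse beaker is centred under the jaws at (320,210).

Request:
play_rows --commands '[[[0,-0.0005,-0.03],[0,0,0]],[[0,-0.0005,-0.06],[0,0,0]],[[0,-0.0005,-0.08],[0,0,0]],[[0,-0.0005,-0.092],[0,0,0]],[[0,-0.0005,-0.098],[0,0,0]],[[0,-0.0005,-0.098],[0,0,0]]]'

```text
time_s: 31.28
position: [0.425, -0.2923, 0.0115]
tcp_rot: [[0.999, 0.0, -0.052], [0.052, -0.0, 0.999], [0.0, -1.0, -0.0]]
force: [0.7, -0.4, -0.2]
opening: 1.0
```

Request:
play_rows --commands '[[[0,0,0],[0,0,0]],[[0,0,0],[0,0,0]],[[0,0,0],[0,0,0]],[[0,0,0],[0,0,0]],[[0,0,0],[0,0,0]],[[0,0,0],[0,0,0]]]' --gripper 0.045

```text
time_s: 32.02
position: [0.4249, -0.2922, 0.0115]
tcp_rot: [[0.999, 0.0, -0.052], [0.052, -0.0, 0.999], [0.0, -1.0, -0.0]]
force: [-0.2, 1.0, 4.2]
opening: 0.691
```

Request:
play_rows --commands '[[[0,0,0.03],[0,0,0]],[[0,0,0.08],[0,0,0]],[[0,0.02,0.13],[0,0,0]],[[0.005,0.06,0.15],[0,0,0]],[[0.01,0.11,0.15],[0,0,0]],[[0.02,0.16,0.15],[0,0,0]],[[0.04,0.205,0.15],[0,0,0]],[[0.065,0.245,0.15],[0,0,0]],[[0.1,0.28,0.15],[0,0,0]],[[0.135,0.3,0.15],[0,0,0]]]'

```text
time_s: 33.28
position: [0.5599, 0.01, 0.1608]
tcp_rot: [[0.999, -0.001, -0.054], [0.054, 0.0, 0.999], [-0.001, -1.0, 0.0]]
force: [0.3, -0.1, -0.9]
opening: 0.693
```

Request:
play_rows --commands '[[[0.025,0.0025,-0.01],[0,0,0]],[[0.03,0.0025,-0.05],[0,0,0]],[[0.03,0.0025,-0.09],[0,0,0]],[[0.03,0.0025,-0.12],[0,0,0]],[[0.03,0.0025,-0.138],[0,0,0]],[[0.03,0.0025,-0.146],[0,0,0]],[[0.03,0.0025,-0.149],[0,0,0]],[[0.03,0.0025,-0.15],[0,0,0]],[[0.03,0.0025,-0.15],[0,0,0]]]'

```text
time_s: 34.4
position: [0.5904, 0.0103, 0.0121]
tcp_rot: [[0.999, 0.002, -0.052], [0.052, -0.0, 0.999], [0.002, -1.0, -0.0]]
force: [-0.4, 0.5, -0.9]
opening: 0.694
```

Request:
play_rows --commands '[[[0,0,-0.001],[0,0,0]],[[0,0,-0.001],[0,0,0]],[[0,0,-0.001],[0,0,0]]]'

```text
time_s: 34.78
position: [0.5904, 0.0103, 0.0116]
tcp_rot: [[0.999, 0.002, -0.052], [0.052, -0.0, 0.999], [0.002, -1.0, -0.0]]
force: [-0.9, 0.5, 5.2]
opening: 0.687
```

Request:
play_rows --commands '[[[0,0,0],[0,0,0]],[[0,0,0],[0,0,0]],[[0,0,0],[0,0,0]],[[0,0,0],[0,0,0]],[[0,0,0.03],[0,0,0]],[[0,0,0.08],[0,0,0]],[[-0.03,0,0.11],[0,0,0]],[[-0.08,-0.003,0.11],[0,0,0]],[[-0.125,-0.006,0.11],[0,0,0]],[[-0.161,-0.007,0.11],[0,0,0]]]' --gripper 0.087

```text
time_s: 36.02
position: [0.4267, 0.0036, 0.1204]
tcp_rot: [[0.999, -0.001, -0.052], [0.052, 0.0, 0.999], [-0.001, -1.0, 0.0]]
force: [0.4, 0.4, -0.5]
opening: 1.002
```

Request:
play_rows --commands '[[[0,0,0],[0,0,0]],[[0,0,0],[0,0,0]]]'

```text
time_s: 36.28
position: [0.4302, 0.003, 0.1205]
tcp_rot: [[0.999, 0.002, -0.052], [0.052, -0.001, 0.999], [0.002, -1.0, -0.001]]
force: [0.3, 0.5, 1.0]
opening: 0.997
```

```bash
python3 - <<'E'
from h import *
s=read_state(); c=capture('wrist'); P=cloud(c,T(c,s)); print(s['position'],s['opening'])
m=(abs(P[...,2]-.055)<.006)&(np.hypot(P[...,0]-.4275,P[...,1]-.003)<.045); q=P[m]; print(len(q),q.min(0),q.max(0))
E
```

```text
[0.43020992 0.0030179  0.12054703] 0.9967338471474185
2834 [ 0.40277522 -0.02222695  0.04901543] [0.45163222 0.02685078 0.05716959]
```

Request:
play_rows --commands '[[[-0.001,-0.0005,-0.03],[0,0,0]],[[-0.001,-0.0005,-0.06],[0,0,0]],[[-0.001,-0.0005,-0.085],[0,0,0]],[[-0.001,-0.0005,-0.1],[0,0,0]],[[-0.001,-0.0005,-0.1075],[0,0,0]],[[-0.001,-0.0005,-0.1075],[0,0,0]]]'

```text
time_s: 37.08
position: [0.4285, 0.0028, 0.0123]
tcp_rot: [[0.999, 0.0, -0.052], [0.052, 0.0, 0.999], [0.0, -1.0, 0.0]]
force: [-0.3, -0.5, 0.0]
opening: 1.003
```

Request:
play_rows --commands '[[[0,0,0],[0,0,0]],[[0,0,0],[0,0,0]],[[0,0,0],[0,0,0]],[[0,0,0],[0,0,0]],[[0,0,0],[0,0,0]],[[0,0,0],[0,0,0]],[[0,0,0],[0,0,0]]]' --gripper 0.035

```text
time_s: 37.95
position: [0.4278, 0.0029, 0.0129]
tcp_rot: [[0.999, 0.0, -0.052], [0.052, -0.0, 0.999], [0.0, -1.0, -0.0]]
force: [-0.6, -0.1, 4.0]
opening: 0.557
```

Request:
play_rows --commands '[[[0,0,0.02],[0,0,0]],[[0,0,0.06],[0,0,0]],[[0,0.01,0.11],[0,0,0]],[[0,0.04,0.145],[0,0,0]],[[0.002,0.085,0.16],[0,0,0]],[[0.012,0.135,0.16],[0,0,0]],[[0.03,0.18,0.16],[0,0,0]],[[0.06,0.22,0.16],[0,0,0]],[[0.095,0.25,0.16],[0,0,0]],[[0.13,0.266,0.16],[0,0,0]]]'

```text
time_s: 39.2
position: [0.5577, 0.2707, 0.1719]
tcp_rot: [[0.999, -0.002, -0.054], [0.054, -0.0, 0.999], [-0.002, -1.0, -0.0]]
force: [0.1, 0.1, -1.7]
opening: 0.557
```

Request:
play_rows --commands '[[[0.014,0.004,-0.01],[0,0,0]],[[0.017,0.004,-0.05],[0,0,0]],[[0.017,0.004,-0.09],[0,0,0]],[[0.017,0.004,-0.125],[0,0,0]],[[0.017,0.004,-0.145],[0,0,0]],[[0.017,0.004,-0.155],[0,0,0]],[[0.017,0.004,-0.158],[0,0,0]],[[0.017,0.004,-0.159],[0,0,0]],[[0.017,0.004,-0.159],[0,0,0]]]'

```text
time_s: 40.33
position: [0.5755, 0.2731, 0.0148]
tcp_rot: [[0.999, 0.002, -0.052], [0.052, 0.001, 0.999], [0.002, -1.0, 0.0]]
force: [0.3, 0.1, -1.4]
opening: 0.558
```

Request:
play_rows --commands '[[[-0.0005,0,-0.001],[0,0,0]],[[-0.0005,0,-0.0015],[0,0,0]],[[-0.0005,0,-0.0015],[0,0,0]],[[-0.0005,0,-0.0015],[0,0,0]]]'

```text
time_s: 40.83
position: [0.5745, 0.273, 0.0129]
tcp_rot: [[0.999, 0.001, -0.052], [0.052, 0.0, 0.999], [0.001, -1.0, 0.0]]
force: [-2.2, -0.3, 4.7]
opening: 0.557
```

Contact. Release, rise and swing clear towards the left front so both fixed cameras see the bench.

Request:
play_rows --commands '[[[0,0,0],[0,0,0]],[[0,0,0],[0,0,0]],[[0,0,0],[0,0,0]],[[0,0,0],[0,0,0]],[[0,0,0.03],[0,0,0]],[[0,0,0.08],[0,0,0]],[[0,0,0.14],[0,0,0]],[[0,0,0.2],[0,0,0]],[[-0.02,0.05,0.23],[0,0,0.1]],[[-0.05,0.1,0.23],[0,0,0.2]]]' --gripper 0.087

```text
time_s: 42.08
position: [0.5268, 0.3744, 0.2464]
tcp_rot: [[0.968, 0.008, -0.25], [0.25, 0.004, 0.968], [0.009, -1.0, 0.002]]
force: [-0.4, 0.2, -1.3]
opening: 1.005
```

Request:
play_rows --commands '[[[-0.04,0.04,0],[0,0,0.15]],[[-0.08,0.08,0],[0,0,0.3]],[[-0.12,0.11,0],[0,0,0.45]],[[-0.16,0.14,0],[0,0,0.6]],[[-0.2,0.17,0],[0,0,0.75]],[[-0.24,0.19,0],[0,0,0.75]],[[-0.28,0.2,0],[0,0,0.75]],[[-0.3,0.2,0],[0,0,0.75]]]'

```text
time_s: 43.08
position: [0.2221, 0.5731, 0.242]
tcp_rot: [[0.537, -0.0, -0.844], [0.844, -0.001, 0.537], [-0.001, -1.0, -0.0]]
force: [0.6, -0.6, 0.0]
opening: 1.0
```

```bash
python3 - <<'E'
from h import *
import pickle
from scipy import ndimage
out=[]
for n in('top','scene'):
    c=capture(n); M=T(c); P=cloud(c,M)
    def ext(nm,cx,cy,z,tol=.006,r=.045):
        m=(abs(P[...,2]-z)<tol)&(np.hypot(P[...,0]-cx,P[...,1]-cy)<r); q=P[m]
        if len(q): print(n,nm,len(q),((q.min(0)+q.max(0))/2).round(4)[:2],(q.max(0)-q.min(0)).round(3),np.median(q[:,2]).round(4))
        else: print(n,nm,'none')
    ext('cap',.597,-.137,.192,r=.035); ext('beaker',.58,.157,.127); ext('rinse',.5885,.01,.05); ext('jar',.5736,.2725,.055); ext('petri',.386,-.174,.018,.006,.06); ext('timer',.393,.164,.02,.006,.05)
    out.append(c['frame'])
a=cv2.resize(out[0][110:290,150:420],(780,520)); save('f_top.png',a)
b=cv2.resize(out[1][80:330,210:500],(690,595)); save('f_scene.png',b)
print(read_state()['position'])
E
```

```text
top cap 218 [ 0.596  -0.1359] [0.043 0.045 0.011] 0.191
top beaker 96 [0.5799 0.1583] [0.065 0.065 0.009] 0.1259
top rinse 69 [0.59   0.0106] [0.058 0.057 0.011] 0.0493
top jar 200 [0.573  0.2735] [0.046 0.049 0.011] 0.0545
top petri 646 [ 0.386  -0.1734] [0.09 0.09 0.01] 0.0148
top timer 336 [0.3922 0.1637] [0.063 0.069 0.01 ] 0.0166
scene cap 306 [ 0.5994 -0.1361] [0.047 0.046 0.01 ] 0.1926
scene beaker 130 [0.5818 0.1584] [0.065 0.067 0.011] 0.1267
scene rinse 105 [0.5914 0.011 ] [0.059 0.059 0.01 ] 0.0493
scene jar 183 [0.575  0.2726] [0.047 0.047 0.01 ] 0.0555
scene petri 728 [ 0.3871 -0.1733] [0.094 0.092 0.011] 0.016
scene timer 319 [0.3935 0.1626] [0.066 0.069 0.009] 0.0176
[0.22243751 0.57234391 0.24216461]
```

View pics/f_top.png

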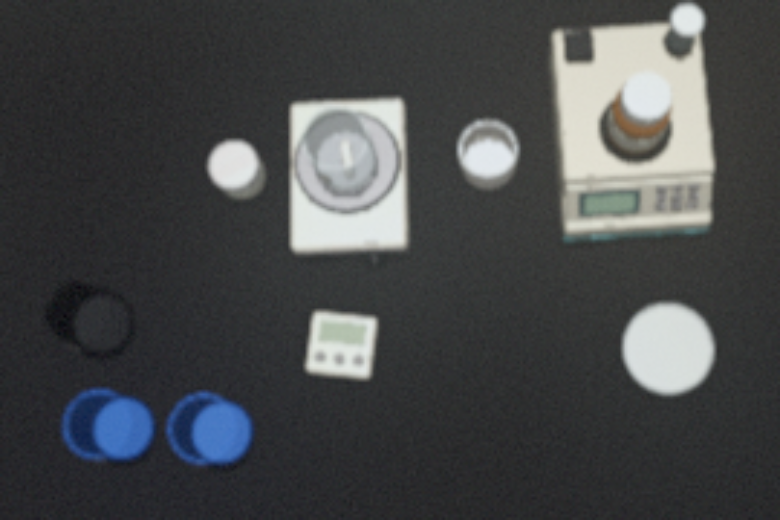

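View pics/f_scene.png

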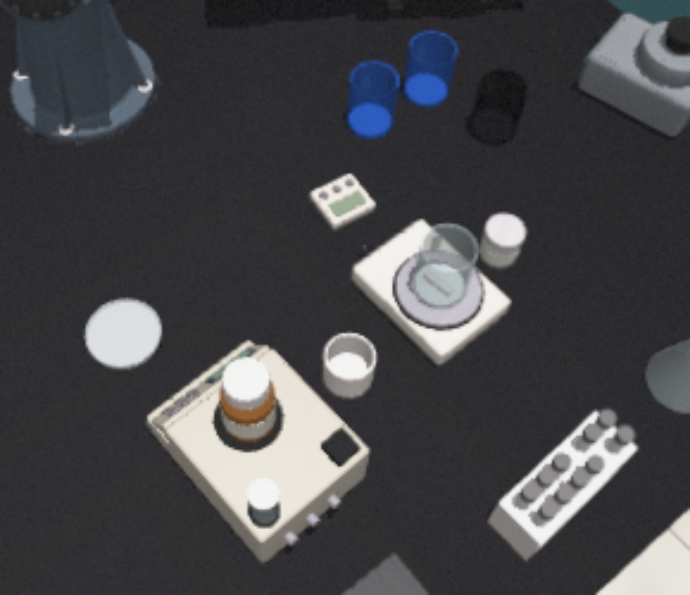

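Both views show the bottle on the mat, the beaker centred with the bar lying flat, the rinse beaker midway and the jar left of the stirrer. The petri dish, timer and look-alikes are unmoved, so I'm handing in.

```bash
python3 -c "
from rig import *
print(hand_in())"
```

```text
the job is handed in; nothing more can be done
None
```

The bench is set up and the job is handed in. I worked in the order asked: bottle, tall beaker, stir bar, rinse beaker, jar. It took about 43 s of robot time, and contact forces stayed under 10 N in every reading.

I checked the result with both fixed cameras just before handing in:

| Item | Result |
|---|---|
| Bottle | Upright on the mat, within about 3 mm of centre |
| Tall beaker | About 1–2 mm from the plate's centre, bar lying flat inside |
| Rinse beaker | About 2–3 mm from the midpoint |
| Jar | Within about 1–2 mm of its target, so roughly 3 cm clear of the stirrer |
| Petri dish and timer | Measured where they were at the start |
| Black and blue look-alikes | Not touched; same place in the pictures |

- **Fingertip offset:** the stated tool geometry did not match what I saw. The fingertips sat about 6 mm behind the reported TCP, not 25 mm ahead of it. My first grasp closed on air above the bottle cap without touching the bottle. I corrected for the offset from then on.
- **Camera disagreement:** the two cameras differ by 1–3 mm in x, so the positions above are no better than that.

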